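# Load the white housings into the screwing nests

### The job

Load the three white housings into the nests fixed on the bench, ready for screwing: round into the round nest, square into the square one, long into the long one, each right way up and lying flat on the floor of its pocket. Lower them in rather than dropping them. The blue housings are another batch: leave them, the red screw bin and the torque meter where they are.

Things in the scene. Friction and masses are not known exactly. Their poses are not given: they have to be found in the camera images.
- white_round: White plastic housing, round, loose on the bench: a round flange 64 mm across and 9 mm thick, and on it a cylinder 46 mm across that rises to 40 mm above the underside (grip this cylinder); a small brass disc on top, to 43 mm. About 120 g. Origin: centre of its underside, z up.
- white_square: White plastic housing, square, loose on the bench: a square flange 62 x 62 mm, 9 mm thick, and on it a square block 44 x 44 mm that rises to 40 mm above the underside (grip this block); a dark disc on top, to 42 mm. About 150 g. Origin: centre of its underside, z up. x and y run along the sides of the square.
- white_long: White plastic housing, long, loose on the bench: an oblong flange 100 x 50 mm, 9 mm thick, and on it an oblong block 82 x 34 mm that rises to 40 mm above the underside (grip this block across its 34 mm); two brass discs on top, to 43 mm. About 190 g. Origin: centre of its underside, z up. x runs along its length, y across it.
- nest_round: A round aluminium nest, 90 mm across outside, with a round pocket 78 mm across and a dark floor, fixed to the bench, for the round housing. The pocket floor is 8 mm above the bench, the rim 6 mm thick and 18 mm above the bench, so the pocket is 10 mm deep. Origin: centre of the nest at bench height, z up.
- nest_square: A square aluminium nest, 88 x 88 mm outside, with a square pocket 76 x 76 mm and a dark floor, fixed to the bench, for the square housing. The pocket floor is 8 mm above the bench, the rim 6 mm thick and 18 mm above the bench, so the pocket is 10 mm deep. Origin: centre of the nest at bench height, z up. x and y run along the sides of the square.
- nest_long: An oblong aluminium nest, 126 x 76 mm outside, with an oblong pocket 114 x 64 mm and a dark floor, fixed to the bench, for the long housing. The pocket floor is 8 mm above the bench, the rim 6 mm thick and 18 mm above the bench, so the pocket is 10 mm deep. Origin: centre of the nest at bench height, z up. x runs along its length, y across it.
- blue_square: The same square housing in blue plastic, loose on the bench, of another batch: not to be moved. A square flange 62 x 62 mm, 9 mm thick, and on it a square block 44 x 44 mm that rises to 40 mm above the underside; a dark disc on top, to 42 mm. Origin: centre of its underside. x and y run along the sides of the square.
- blue_long: The same long housing in blue plastic, loose on the bench, of another batch: not to be moved. An oblong flange 100 x 50 mm, 9 mm thick, and on it an oblong block 82 x 34 mm that rises to 40 mm above the underside; two brass discs on top, to 43 mm. Origin: centre of its underside. x runs along its length, y across it.
- screw_bin: Red open bin with screws, 120 x 100 mm, 55 mm high, loose on the bench at the robot's left; not to be moved. Origin: centre of its underside, x along the 120 mm.
- torque_meter: White flat hand-held meter with a green screen, 170 x 70 mm, 36 mm high, loose on the bench at the robot's right; not to be moved. Origin: centre of its underside, x along its length.
Things that resemble listed ones, but are neither listed nor needed, are in the scene too. Leave any green or pink look-alike of the white_long alone. Leave any brown look-alike of the nest_square alone.

How it is judged:
By the outcome, as a careful person would: the job done as asked, in the order asked, and still so for the second after the job is handed in, with the robot touching nothing.
It also fails if it takes over 77 s, if anything falls off the work surface, if the arm or the gripper's body presses on something with over 40 N, if the wrist force passes 120 N, or if a joint passes its speed limit or range.

### The arm

A 6-joint arm with a two-finger parallel gripper is mounted at the origin on the work surface. World frame = base frame: x ahead of the robot, y to its left, z up, the work surface at z = 0. Lengths are in mm, angles in rad, forces in N, time in s.
With the tool pointing down it reaches from about 350 to 975 mm from the base axis. Payload 7.1 kg.
Tool frame: the origin (TCP) lies midway between the tips of the shut fingers; the grasp point (between the pads) lies 19 mm behind it (ctrl.grip_depth is the distance from the TCP to the grasp point, in mm); z points along the fingers, y is the line along which they close (so a half turn about z gives the same grasp; the last joint's range is limited). The gripper opens to 88 mm and grips with 3 to 60 N. Pads are 20 mm wide; open, the fingers measure 115 mm over their backs; the gripper's body (75 mm by 178 mm) begins 61 mm behind the grasp point.
Start: joints at [1.144, 0.423, 1.63, -0, 1.089, -0.019], TCP at [247.837, 573.744, 222.675] pointing down, gripper open.
Joint ranges: [-3, 3], [-0.9, 2.11], [0.09, 2.58], [-1.31, 4.45], [0.11, 2.69], [-2.54, 2.54]. Speed limits (rad/s): [2.39, 2.39, 3.01, 3.14, 3.14, 3.14].

### API

Orientations are given as a rotation vector (axis times angle).
In Python, from workcell import get_obs, vision, ctrl gives the robot as it stands.
- The arm moves only by the tool step_arm, never from a script. Its argument "plan" is a list of rows, each a list of 7 numbers: the opening, from -1 (shut) to 1 (fully open), then the shift along the tool's x, y, z as a fraction of full scale, then the turn, a rotation vector about the tool's x, y, z as a fraction of full scale. In form: [[fingers, dx, dy, dz, wx, wy, wz], ...]. A call has 1 to 20 rows; each row shifts and turns the commanded pose from where the row before left it, along the tool's axes as they then stand; what a row does not reach is not made up. Full scale, the value 1, is 50 mm for a shift and 0.12 rad for a turn. A row lasts 1/8 s, in which the tool goes at most 62.5 mm and 10.7 degrees, less where a joint would pass 70% of its speed; a pose out of reach is approached as far as the arm can. A call with a number of a shift or a turn outside -1 to 1 is refused whole. A call with a gripper value outside its range is refused whole. The fingers move at their own pace and stop on an object; the grip force is fixed at half the most. Time passes only in rows, so rows that do not move let the fingers close. It gives the time, the measured TCP pose, the force, the opening and the grip force at its end, in the units of the state.
- get_obs(): the state, without advancing time (a new reading comes with each control period).
- vision.get_image(name): name is "scene" or "side" or "wrist"; returns a dict with "pixels" (480x640x3 uint8, red, green, blue), "depth" (480x640 float32, mm along the optical axis (not along the pixel's ray), 0 where there is no reading), "fx", "fy", "cx", "cy" (pixels), "k1" (the pictures are not rectified: a ray, as slopes to the right and down, at radius r is drawn at 1 + k1 r^2 times it, then the intrinsics apply), "T" (4x4, takes a point from camera to world coordinates); the wrist camera has in their place "T_tool_cam" (4x4, takes a point from camera to tool coordinates, whose origin is the TCP and whose axes are the flange's). Camera axes: x right, y down, z forward; pixel columns grow to the right and rows downward; lengths in mm; the calibration is good to about 2 mm. A picture is of the moment at which its call begins: read the wrist's pose just before it.
- ctrl.close_job(): hands the job in; it is judged then, once.
The state is a dict: "t": time; "qpos": joint angles; "qvel": joint speeds; "joint_torque": joint torques, N m; "ee_pos": TCP position; "orientation": TCP orientation; "ft_force": force on the tool from outside, world axes, zero at the start; "moment": the same for the moment, N m; "width": finger opening in mm; "grasp_force": force on a finger pad.
Only numpy, scipy, OpenCV 4.12 (cv2) and the standard library are available. Lean on these libraries where they do the work, as an engineer would, in place of code of your own. Each camera call takes 0.05 s, during which the arm holds its last target. There are 200 camera calls.

## Working session

There is one attempt and no reset: what is moved stays moved. The work goes in short steps, Python scripts to look and compute and a tool call to move; the robot and the scene stay as the last step left them, time stands still between calls to the robot, and variables do not carry over. Pictures are saved under pics/ and viewed, at most 14 in all, crops included, and the job is handed in when it is done.

Besides the shell and the picture viewer there is one more tool, called after ">>>" as name(argument=value, ...) on one line, values as JSON. step_arm: Moves the arm, as the interface text tells. Its arguments: {"type":"object","properties":{"plan":{"type":"array","items":{"type":"array","items":{"type":"number","minimum":-1,"maximum":1}}}},"required":["plan"]}

```bash
mkdir -p pics
cat > h.py <<'E'
import numpy as np, cv2
from workcell import get_obs, vision, ctrl
from scipy.spatial.transform import Rotation as R
def grab(name):
    o=get_obs(); im=vision.get_image(name)
    if name=="wrist":
        T=np.eye(4); T[:3,:3]=R.from_rotvec(o["orientation"]).as_matrix(); T[:3,3]=o["ee_pos"]
        im["T"]=T@np.array(im["T_tool_cam"])
    return im
def save(im,f): cv2.imwrite(f,cv2.cvtColor(im["pixels"],cv2.COLOR_RGB2BGR))
def rays(im,uv):
    K=np.array([[im["fx"],0,im["cx"]],[0,im["fy"],im["cy"]],[0,0,1.]])
    p=cv2.undistortPoints(np.array(uv,float).reshape(-1,1,2),K,np.array([im["k1"],0,0,0,0.])).reshape(-1,2)
    return np.c_[p,np.ones(len(p))]
def onplane(im,uv,z):
    d=rays(im,uv)@im["T"][:3,:3].T; c=im["T"][:3,3]
    return c+d*((z-c[2])/d[:,2])[:,None]
def cloud(im):
    v,u=np.mgrid[:480,:640]; r=rays(im,np.c_[u.ravel(),v.ravel()])*im["depth"].reshape(-1,1)
    return (r@im["T"][:3,:3].T+im["T"][:3,3]).reshape(480,640,3)
E
python3 - <<'E'
from h import *
for n in("scene","side","wrist"):
    im=grab(n); save(im,f"pics/{n}0.png"); np.savez(f"{n}0.npz",**im)
    print(n,im["T"].round(2).tolist(),im["fx"],im["k1"])
o=get_obs();print(o)
E
```

```text
scene [[-0.57, 0.53, -0.62, 1336.3], [0.82, 0.39, -0.42, 543.44], [0.02, -0.75, -0.66, 929.13], [0.0, 0.0, 0.0, 1.0]] 515.7891274403274 -0.1318354629976948
side [[0.96, -0.16, 0.24, 237.95], [-0.29, -0.5, 0.81, -858.62], [-0.01, -0.85, -0.53, 581.52], [0.0, 0.0, 0.0, 1.0]] 438.07691356223967 0.027451946959319278
wrist [[0.4, 0.88, 0.25, 177.54], [0.92, -0.38, -0.11, 603.02], [-0.0, 0.28, -0.96, 382.77], [0.0, 0.0, 0.0, 1.0]] 332.72828306351005 6.720670943298555e-05
{'t': 0.15, 'qpos': array([ 1.14399584e+00,  4.23674551e-01,  1.63047845e+00,  6.92951612e-06,
        1.08858098e+00, -1.90307038e-02]), 'qvel': array([ 0.00193417, -0.0030182 , -0.0037993 , -0.00095615, -0.00048838,
        0.00110291]), 'joint_torque': array([ 9.23350781e-04, -5.44988680e+01, -2.73919272e+01,  6.44894689e-02,
        2.04620574e-02, -1.14292277e-04]), 'ee_pos': array([247.67395812, 573.38388511, 222.08863345]), 'orientation': array([-6.36047383e-01, -3.07626757e+00,  1.74616204e-03]), 'ft_force': array([ 0.97514418, -0.56902775, -0.49452333]), 'moment': array([-0.01620184, -0.00811794,  0.01322944]), 'grasp_force': 0.0, 'width': 87.6278275970291}
```

View pics/scene0.png

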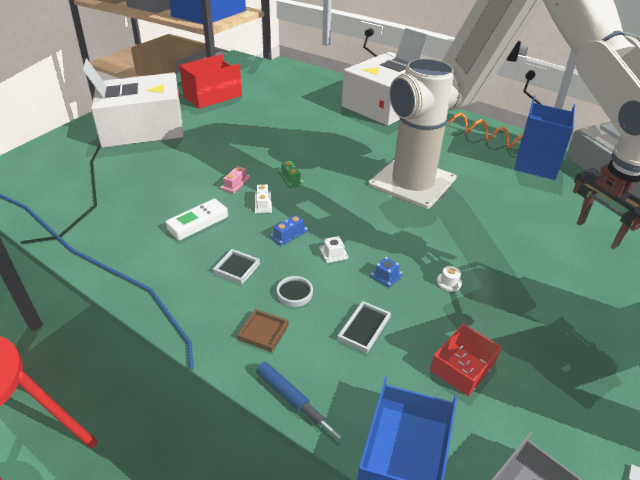

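View pics/side0.png

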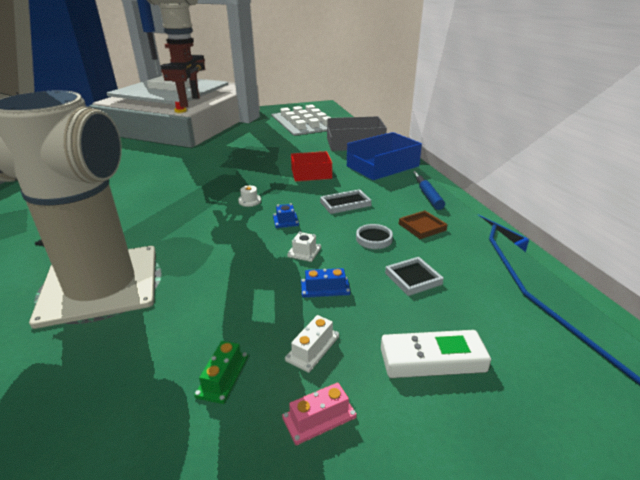

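The scene view shows white round at (450,278), white square (334,249) and white long (263,198). The nests are round (295,291), square (237,266, aluminium) and long (365,327). The side view shows the same pieces at (249,196), (304,246), (313,342), (375,236), (414,275) and (346,201). The look-alikes are a brown nest at (263,330) and pink (235,179) and green (292,173) longs in the scene view.

```bash
cat > meas.py <<'E'
from h import *
def top(im,seed,z,rad,tol=4,C=None,hsv=None,val=110,sat=70):
    """light pixels whose depth height is near z, cast on plane z -> minAreaRect"""
    C=cloud(im) if C is None else C
    h=cv2.cvtColor(im["pixels"],cv2.COLOR_RGB2HSV)
    p=C[seed[1],seed[0]]
    m=(abs(C[...,2]-z)<tol)&(np.hypot(*(C[...,:2]-p[:2]).transpose(2,0,1))<rad)&(h[...,1]<sat)&(h[...,2]>val)
    m=m.astype(np.uint8)
    n,l,s,_=cv2.connectedComponentsWithStats(m)
    k=1+np.argmax(s[1:,4]); v,u=np.nonzero(l==k)
    P=onplane(im,np.c_[u,v],z)[:,:2].astype(np.float32)
    c,(w,d),a=cv2.minAreaRect(P)
    if w<d: w,d,a=d,w,a+90
    return np.round([*c,w,d,a%180,len(u),np.median(C[v,u,2])],1)
E
python3 - <<'E'
from meas import *
S={"round":((450,278),(249,196),40,50),"square":((334,249),(304,246),40,50),"long":((263,198),(313,342),40,70),
"n_round":((295,291),(375,236),18,70),"n_square":((237,266),(414,275),18,80),"n_long":((365,327),(346,201),18,95),
"b_square":((388,271),(285,213),9,50)}
for i,n in enumerate(("scene","side")):
    im=dict(np.load(n+"0.npz")); C=cloud(im)
    print(n,"bench z",np.nanmedian(C[300:310,200:220,2]) )
    for k,v in S.items():
        try: print(k,C[v[i][1],v[i][0]].round(),top(im,v[i],v[2],v[3],C=C,tol=6))
        except Exception as e: print(k,e)
a=cv2.imread("pics/scene0.png")[150:360,160:480]; cv2.imwrite("pics/crop0.png",cv2.resize(a,None,fx=2.5,fy=2.5,interpolation=cv2.INTER_CUBIC))
E
```

```text
scene bench z -1.7595683807467708
round [389. 302.  36.] [372.1 295.9  49.5  40.7  23.5 156.   38.3]
square [467.   4.  33.] [452.8  -7.   48.5  43.5  51.4 169.   38.6]
long [ 408. -287.   40.] [ 392.1 -304.6   86.1   32.2   41.8  125.    36.5]
n_round [630.  -2.   6.] [633.5  -1.4  89.2  86.6  36.2 247.   15.8]
n_square [ 649. -178.    8.] [ 651.5 -177.    92.1   92.1   98.1  295.    15.8]
n_long [627. 199.   6.] [630.1 197.6 131.6  75.6   5.1 416.   16.1]
b_square [461. 163.  38.] [464.  120.7   7.7   5.2  30.8   7.    8.3]
side bench z 1.596727746361239
round [363. 270.  28.] [364.7 285.9  54.4  42.7  80.3 104.   40.8]
square [443. -34.  32.] [447.3 -15.9  55.   47.3  54.3 211.   41.1]
long [ 377. -341.   42.] [ 381.8 -318.3   87.6   37.8   40.7  631.    41. ]
n_round [631.  -9.   9.] [627.5  -9.   95.1  91.8  27.5 272.   17.6]
n_square [ 649. -184.   10.] [ 645.6 -185.7   95.3   93.1   98.   468.    17.9]
n_long [626. 191.  10.] [623.1 188.4 131.3  90.7   5.2 307.   17.6]
b_square [435. 126.  36.] [462.1 121.9   5.8   2.4  48.9   3.   13.6]
```

View pics/crop0.png

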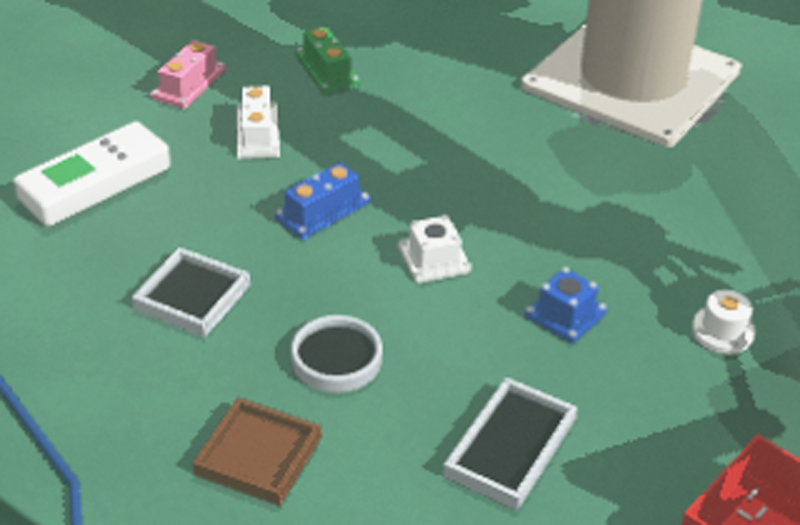

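>>> step_arm(plan=[[1, -0.55, -0.53, 0, 0, 0, 0], [1, -0.55, -0.53, 0, 0, 0, 0], [1, -0.55, -0.53, 0, 0, 0, 0], [1, -0.55, -0.53, 0, 0, 0, 0], [1, -0.55, -0.53, 0, 0, 0, 0], [1, -0.55, -0.53, 0, 0, 0, 0], [1, -0.55, -0.53, 0, 0, 0, 0], [1, -0.55, -0.53, 0, 0, 0, 0], [1, 0, 0, 0, 0, 0, 0]])

```text
t: 1.27
ee_pos: [366.1, 290.1, 222.6]
orientation: [-0.641, -3.075, 0.001]
ft_force: [-1.1, 0.2, -0.6]
width: 87.8
grasp_force: 0.0
```

```bash
cat >> h.py <<'E'
def togo(p,yaw=None):
    """tool-frame shift (in 50 mm units) from here to world p; yaw: wanted world angle (deg) of closing axis, mod 180 -> units of 0.12 rad about tool z"""
    o=get_obs(); M=R.from_rotvec(o["orientation"]).as_matrix()
    print("ee",o["ee_pos"].round(1),"q",o["qpos"].round(2),"w",round(o["width"],1))
    print("shift units",(M.T@(np.array(p)-o["ee_pos"])/50).round(2))
    y=np.degrees(np.arctan2(M[1,1],M[0,1])); print("closing-axis yaw",y.round(1), "tool z",M[:,2].round(3))
    if yaw is not None:
        d=(yaw-y+90)%180-90; print("turn about tool z, units",round(-np.radians(d)/.12,2),"deg world",round(d,1))
E
python3 - <<'E'
from meas import *
im=grab("wrist"); save(im,"pics/w1.png"); np.savez("w1.npz",**im)
togo([368,291,60])
C=cloud(im)
v,u=np.nonzero(abs(C[...,2]-40)<5)
print(len(u),C[240,320].round())
E
```

```text
ee [365.9 291.3 222.7] q [ 0.65  0.19  1.97  0.    0.98 -0.51] w 87.4
shift units [-0.04  0.01  3.25]
closing-axis yaw 66.5 tool z [-0.  0. -1.]
2650 [402. 272.  -2.]
```

View pics/w1.png

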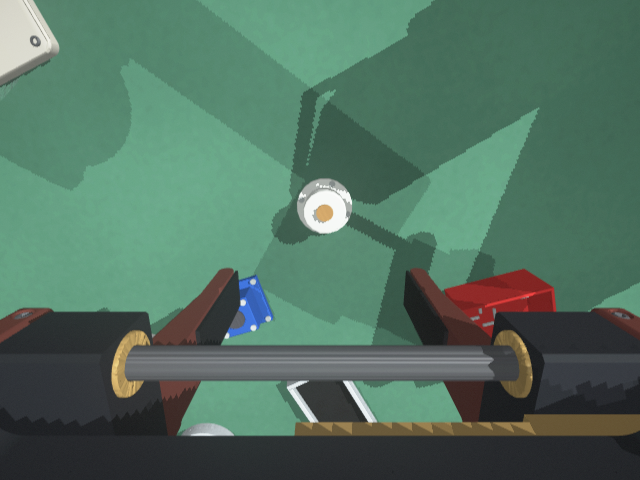

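Wrist view: white round at (325,212), brass disc at (324,213), with the blue square (255,305) and red bin (505,300) clear of it.

Run:
```python
from meas import *
im=dict(np.load("w1.npz")); h=cv2.cvtColor(im["pixels"],cv2.COLOR_RGB2HSV)
print(top(im,(325,200),40,45,tol=5))
m=np.zeros((480,640),bool); m[180:240,295:355]=1
v,u=np.nonzero(m&(h[...,0]<25)&(h[...,1]>80)); print(len(u),u.mean(),v.mean(),onplane(im,[[u.mean(),v.mean()]],43).round(1))
v,u=np.nonzero(m&(h[...,2]>215)&(h[...,1]<40)); c,r=cv2.minEnclosingCircle(np.c_[u,v].astype(np.float32)); print(c,r,onplane(im,[c,[c[0]+r,c[1]]],40).round(1))
print(cloud(im)[205:222,324].round()[::4])
```

```text
[ 363.9  293.8   44.4   44.3   21.3 1186.    38.5]
215 324.19069767441863 212.49767441860465 [[364.3 293.2  43. ]]
(324.2479553222656, 205.7165069580078) 27.42823600769043 [[358.3 296.   40. ]
 [369.8 322.3  40. ]]
[[357. 296.  43.]
 [361. 295.  43.]
 [365. 293.  42.]
 [369. 291.  42.]
 [374. 289.  38.]]
```

>>> step_arm(plan=[[1, 0.05, 0.03, 0.9, 0, 0, 0], [1, 0, 0, 0.9, 0, 0, 0], [1, 0, 0, 0.9, 0, 0, 0], [1, 0, 0, 0.8, 0, 0, 0], [1, 0, 0, 0.4, 0, 0, 0], [1, 0, 0, 0.27, 0, 0, 0], [1, 0, 0, 0, 0, 0, 0], [-1, 0, 0, 0, 0, 0, 0], [-1, 0, 0, 0, 0, 0, 0], [-1, 0, 0, 0, 0, 0, 0], [-1, 0, 0, 0, 0, 0, 0], [-1, 0, 0, 0, 0, 0, 0], [-1, 0, 0, 0, 0, 0, 0]])

```text
t: 2.95
ee_pos: [364.1, 294.3, 14.4]
orientation: [0.636, 3.076, 0.0]
ft_force: [-0.2, -0.6, 4.5]
width: 45.6
grasp_force: 30.0
```

>>> step_arm(plan=[[-1, 0, 0, -0.3, 0, 0, 0], [-1, 0, 0, -0.86, 0, 0, 0], [-1, 0, 0, -1, 0, 0, 0], [-1, 0, 0, -1, 0, 0, 0], [-1, 0, 0, -1, 0, 0, 0], [-1, -0.74, -0.28, 0, 0, 0, 0], [-1, -0.74, -0.28, 0, 0, 0, 0], [-1, -0.74, -0.28, 0, 0, 0, 0], [-1, -0.74, -0.28, 0, 0, 0, 0], [-1, -0.74, -0.28, 0, 0, 0, 0], [-1, -0.74, -0.28, 0, 0, 0, 0], [-1, -0.74, -0.28, 0, 0, 0, 0], [-1, -0.74, -0.28, 0, 0, 0, 0], [-1, -0.74, -0.28, 0, 0, 0, 0], [-1, -0.74, -0.28, 0, 0, 0, 0], [-1, -0.74, -0.28, 0, 0, 0, 0], [-1, -0.74, -0.28, 0, 0, 0, 0], [-1, 0, 0, 0, 0, 0, 0], [-1, 0, 0, 0, 0, 0, 0]])

```text
t: 5.32
ee_pos: [704.0, -35.7, 222.1]
orientation: [-0.636, -3.075, -0.0]
ft_force: [0.0, 0.4, -1.7]
width: 45.8
grasp_force: 30.0
```

Run:
```python
from meas import *
im=grab("wrist"); save(im,"pics/w2.png"); np.savez("w2.npz",**im)
togo([630,-5,60])
```

```text
ee [703.9 -35.3 222.2] q [-0.07  0.54  1.44  0.    1.17 -1.23] w 45.5
shift units [ 1.59 -0.03  3.25]
closing-axis yaw 66.7 tool z [-0.001  0.    -1.   ]
```

View pics/w2.png

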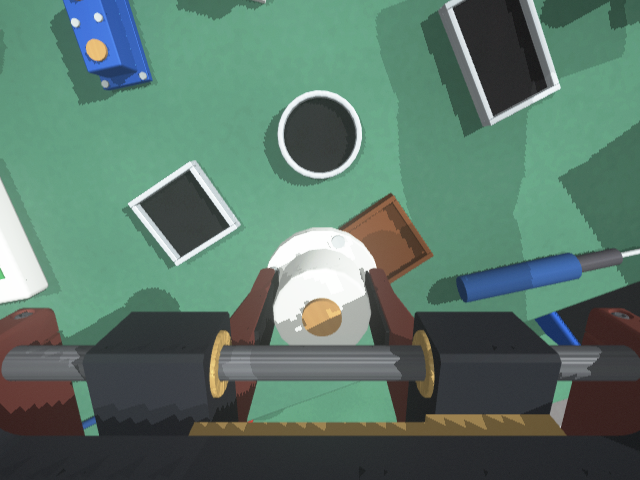

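Wrist view: round nest at (320,134), square nest at (184,212) and long nest at (500,55, partly cut). The round housing is held upright at (320,300).

```bash
cat >> meas.py <<'E'
def pocket(im,seed,z=8):
    """dark pocket floor: fill, largest contour containing seed, cast the region on rim plane 18 -> outer shape from bright rim"""
    C=cloud(im); h=cv2.cvtColor(im["pixels"],cv2.COLOR_RGB2HSV)
    p=C[seed[1],seed[0]]; near=np.hypot(C[...,0]-p[0],C[...,1]-p[1])<85
    m=(near&(C[...,2]>14)&(C[...,2]<24)&(h[...,1]<60)&(h[...,2]>90)).astype(np.uint8)
    n,l,s,_=cv2.connectedComponentsWithStats(m); k=1+np.argmax(s[1:,4]); v,u=np.nonzero(l==k)
    P=onplane(im,np.c_[u,v],18)[:,:2].astype(np.float32)
    c,(w,d),a=cv2.minAreaRect(P); cc,r=cv2.minEnclosingCircle(P)
    return np.round([*c,w,d,a,*cc,r,len(u),np.median(C[v,u,2])],1)
E
python3 - <<'E'
from meas import *
im=dict(np.load("w2.npz"))
for k,s in {"round":(320,134),"square":(184,212),"long":(500,50)}.items(): print(k,pocket(im,s))
E
```

```text
round [ 628.5   -6.4   88.4   87.4   66.5  628.6   -6.3   44.4 1457.    16.3]
square [ 646.4 -180.6   87.2   88.6    8.3  646.6 -180.7   61.1 1603.    16.3]
long [ 624.8  192.6  125.    77.     4.9  624.7  193.3   72.3 2141.    16.6]
```

>>> step_arm(plan=[[-1, 0.8, -0.03, 0, 0, 0, 0], [-1, 0.81, -0.04, 0, 0, 0, 0], [-1, 0, 0, 0.8, 0, 0, 0], [-1, 0, 0, 0.8, 0, 0, 0], [-1, 0, 0, 0.8, 0, 0, 0], [-1, 0, 0, 0.7, 0, 0, 0], [-1, 0, 0, 0.3, 0, 0, 0], [-1, 0, 0, 0.2, 0, 0, 0], [-1, 0, 0, 0.14, 0, 0, 0], [-1, 0, 0, 0.1, 0, 0, 0], [-1, 0, 0, 0.08, 0, 0, 0], [-1, 0, 0, 0.04, 0, 0, 0], [-1, 0, 0, 0, 0, 0, 0], [-1, 0, 0, 0, 0, 0, 0]])

```text
t: 7.12
ee_pos: [629.8, -7.4, 24.4]
orientation: [0.636, 3.076, 0.0]
ft_force: [0.0, 0.7, -1.7]
width: 45.4
grasp_force: 30.0
```

>>> step_arm(plan=[[-1, 0, 0, 0.02, 0, 0, 0], [-1, 0, 0, 0.02, 0, 0, 0], [-1, 0, 0, 0, 0, 0, 0], [-1, 0, 0, 0, 0, 0, 0]])

```text
t: 7.62
ee_pos: [629.8, -7.3, 22.5]
orientation: [0.636, 3.076, 0.0]
ft_force: [-1.0, 0.1, 3.2]
width: 45.8
grasp_force: 30.0
```

>>> step_arm(plan=[[1, 0, 0, 0, 0, 0, 0], [1, 0, 0, 0, 0, 0, 0], [1, 0, 0, 0, 0, 0, 0], [1, 0, 0, 0, 0, 0, 0], [1, 0, 0, -0.3, 0, 0, 0], [1, 0, 0, -0.8, 0, 0, 0], [1, 0, 0, -1, 0, 0, 0], [1, 0, 0, -1, 0, 0, 0], [1, 0, 0, -0.9, 0, 0, 0], [1, 0.65, -0.3, 0, 0, 0, 0], [1, 0.65, -0.3, 0, 0, 0, 0], [1, 0.65, -0.3, 0, 0, 0, 0], [1, 0.65, -0.3, 0, 0, 0, 0], [1, 0.65, -0.3, 0, 0, 0, 0], [1, 0, 0, 0, 0, 0, 0], [1, 0, 0, 0, 0, 0, 0]])

```text
t: 9.62
ee_pos: [451.9, -11.8, 223.2]
orientation: [0.636, 3.074, 0.001]
ft_force: [0.6, -0.1, 0.5]
width: 87.9
grasp_force: 0.0
```

Run:
```python
from meas import *
im=grab("wrist"); save(im,"pics/w3.png"); np.savez("w3.npz",**im)
o=get_obs(); p=np.r_[450,-11,40,1]@np.linalg.inv(im["T"]).T
uv=(int(im["fx"]*p[0]/p[2]+im["cx"]),int(im["fy"]*p[1]/p[2]+im["cy"])); print(uv)
print(top(im,uv,40,50,tol=5))
h=cv2.cvtColor(im["pixels"],cv2.COLOR_RGB2HSV);C=cloud(im)
togo([450,-11,14.5])
im=grab("scene"); save(im,"pics/s3.png"); np.savez("s3.npz",**im)
```

```text
(321, 212)
[ 446.5  -11.4   43.9   43.5  142.9 1337.    38.6]
ee [452.1 -11.8 223. ] q [-0.05  0.17  2.    0.    0.98 -1.22] w 87.6
shift units [ 0.05 -0.01  4.17]
closing-axis yaw 66.6 tool z [ 0.002 -0.    -1.   ]
```

View pics/w3.png

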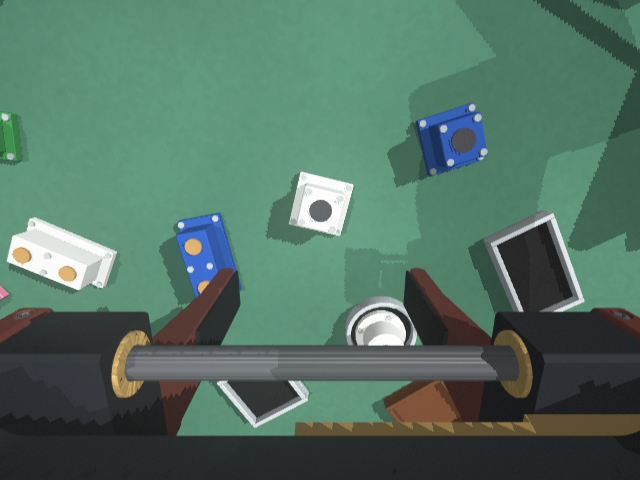

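View pics/s3.png

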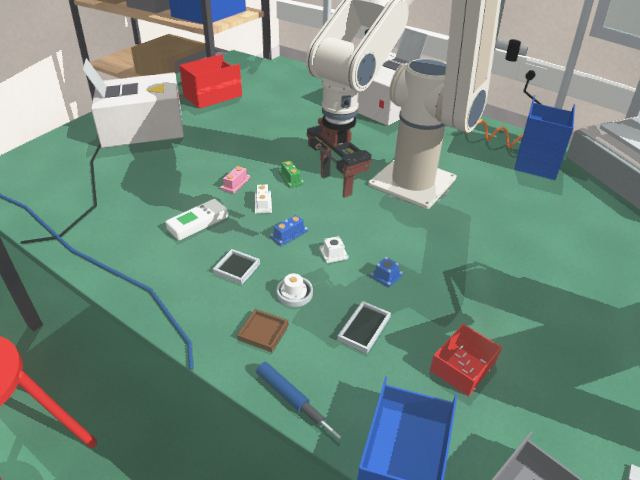

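Wrist view: white square at (320,205), clear of blue long (205,250) and blue square (455,138). In the scene view the round housing sits in its nest at (294,288).

>>> step_arm(plan=[[1, 0.1, -0.04, 0.4, 0, 0, 0], [1, 0, 0, 0.5, 0, 0, 1], [1, 0, 0, 0.9, 0, 0, 1], [1, 0, 0, 0.9, 0, 0, 0], [1, 0, 0, 0.8, 0, 0, 0], [1, 0, 0, 0.4, 0, 0, 0], [1, 0, 0, 0.27, 0, 0, 0], [1, 0, 0, 0, 0, 0, 0], [-1, 0, 0, 0, 0, 0, 0], [-1, 0, 0, 0, 0, 0, 0], [-1, 0, 0, 0, 0, 0, 0], [-1, 0, 0, 0, 0, 0, 0], [-1, 0, 0, 0, 0, 0, 0], [-1, 0, 0, 0, 0, 0, 0]])

```text
t: 11.48
ee_pos: [445.6, -11.6, 13.9]
orientation: [1.0, 2.978, 0.0]
ft_force: [-0.5, 0.3, 4.8]
width: 44.3
grasp_force: 30.0
```

Run:
```python
from h import *
togo([646.5,-180.6,23],8.3)
```

```text
ee [445.6 -11.6  13.9] q [-0.05  0.55  2.12  0.    0.47 -0.98] w 44.3
shift units [-5.24 -0.27 -0.18]
closing-axis yaw 52.9 tool z [ 0.001 -0.    -1.   ]
turn about tool z, units 6.48 deg world -44.6
```

>>> step_arm(plan=[[-1, 0, 0, -0.3, 0, 0, 0], [-1, 0, 0, -0.7, 0, 0, 0], [-1, 0, 0, -0.8, 0, 0, 0], [-1, 0, 0, -0.7, 0, 0, 0], [-1, -0.74, -0.04, 0, 0, 0, 0], [-1, -0.75, -0.04, 0, 0, 0, 0], [-1, -0.75, -0.04, 0, 0, 0, 0], [-1, -0.75, -0.04, 0, 0, 0, 0], [-1, -0.75, -0.04, 0, 0, 0, 0], [-1, -0.75, -0.04, 0, 0, 0, 0], [-1, -0.75, -0.04, 0, 0, 0, 0], [-1, 0, 0, 0, 0, 0, 1], [-1, 0, 0, 0, 0, 0, 1], [-1, 0, 0, 0, 0, 0, 1], [-1, 0, 0, 0, 0, 0, 1], [-1, 0, 0, 0, 0, 0, 1], [-1, 0, 0, 0, 0, 0, 1], [-1, 0, 0, 0, 0, 0, 0.48], [-1, 0, 0, 0, 0, 0, 0], [-1, 0, 0, 0, 0, 0, 0]])

```text
t: 13.98
ee_pos: [645.6, -180.8, 139.0]
orientation: [-2.053, -2.378, 0.0]
ft_force: [-0.2, -0.3, -2.3]
width: 43.8
grasp_force: 30.0
```

Run:
```python
from h import *
togo([646.5,-180.6,23],8.3)
```

```text
ee [ 645.6 -180.8  139. ] q [-0.29  0.58  1.58 -0.    0.98 -0.44] w 43.8
shift units [0.   0.02 2.32]
closing-axis yaw 8.4 tool z [-0.  0. -1.]
turn about tool z, units 0.01 deg world -0.1
```

Contact is expected at TCP z ≈ 22, so 2.34 units down, slowly at the end.

>>> step_arm(plan=[[-1, 0, 0.02, 0.6, 0, 0, 0], [-1, 0, 0, 0.7, 0, 0, 0], [-1, 0, 0, 0.4, 0, 0, 0], [-1, 0, 0, 0.3, 0, 0, 0], [-1, 0, 0, 0.15, 0, 0, 0], [-1, 0, 0, 0.08, 0, 0, 0], [-1, 0, 0, 0.06, 0, 0, 0], [-1, 0, 0, 0.03, 0, 0, 0], [-1, 0, 0, 0, 0, 0, 0], [-1, 0, 0, 0, 0, 0, 0]])

```text
t: 15.22
ee_pos: [647.1, -180.8, 23.0]
orientation: [2.054, 2.377, 0.0]
ft_force: [0.5, -0.5, -1.1]
width: 44.0
grasp_force: 30.0
```

>>> step_arm(plan=[[-1, 0, 0, 0.02, 0, 0, 0], [-1, 0, 0, 0.01, 0, 0, 0], [-1, 0, 0, 0, 0, 0, 0], [-1, 0, 0, 0, 0, 0, 0]])

```text
t: 15.72
ee_pos: [647.1, -180.8, 22.0]
orientation: [2.054, 2.377, 0.0]
ft_force: [-1.9, 1.0, 5.5]
width: 43.7
grasp_force: 30.0
```

>>> step_arm(plan=[[1, 0, 0, 0, 0, 0, 0], [1, 0, 0, 0, 0, 0, 0], [1, 0, 0, 0, 0, 0, 0], [1, 0, 0, 0, 0, 0, 0], [1, 0, 0, -0.3, 0, 0, 0], [1, 0, 0, -0.8, 0, 0, 0], [1, 0, 0, -1, 0, 0, 0], [1, 0, 0, -1, 0, 0, 0], [1, 0, 0, -0.9, 0, 0, 0], [1, -0.23, -0.69, 0, 0, 0, 0], [1, -0.23, -0.69, 0, 0, 0, 0], [1, -0.23, -0.69, 0, 0, 0, 0], [1, -0.23, -0.69, 0, 0, 0, 0], [1, -0.23, -0.69, 0, 0, 0, 0], [1, -0.23, -0.69, 0, 0, 0, 0], [1, -0.23, -0.69, 0, 0, 0, 0], [1, -0.23, -0.69, 0, 0, 0, 0]])

```text
t: 17.85
ee_pos: [386.2, -312.3, 222.3]
orientation: [2.053, 2.376, 0.0]
ft_force: [0.4, 0.2, -0.1]
width: 87.7
grasp_force: 0.0
```

>>> step_arm(plan=[[1, 0, 0, 0, 0, 0, 1], [1, 0, 0, 0, 0, 0, 1], [1, 0, 0, 0, 0, 0, 1], [1, 0, 0, 0, 0, 0, 1], [1, 0, 0, 0, 0, 0, 1], [1, 0, 0, 0, 0, 0, 1], [1, 0, 0, 0, 0, 0, 1], [1, 0, 0, 0, 0, 0, 1], [1, 0, 0, 0, 0, 0, 0.35], [1, 0, 0, 0, 0, 0, 0], [1, 0, 0, 0, 0, 0, 0]])

```text
t: 19.23
ee_pos: [387.2, -311.8, 221.7]
orientation: [2.942, 1.099, 0.001]
ft_force: [-0.2, -0.1, 0.9]
width: 87.6
grasp_force: 0.0
```

Run:
```python
from meas import *
im=grab("wrist"); save(im,"pics/w4.png"); np.savez("w4.npz",**im)
p=np.r_[387,-311,40,1]@np.linalg.inv(im["T"]).T
uv=(int(im["fx"]*p[0]/p[2]+im["cx"]),int(im["fy"]*p[1]/p[2]+im["cy"])); print(uv)
t=top(im,uv,40,60,tol=5); print(t)
C=cloud(im);h=cv2.cvtColor(im["pixels"],cv2.COLOR_RGB2HSV)
m=((h[...,0]<25)&(h[...,1]>80)&(abs(C[...,2]-42)<6)&(np.hypot(C[...,0]-387,C[...,1]+311)<50)).astype(np.uint8)
n,l,s,c=cv2.connectedComponentsWithStats(m)
for i in range(1,n):
    if s[i,4]>20: print(s[i,4],c[i].round(),onplane(im,[c[i]],43).round(1))
togo([t[0],t[1],14.5],t[4]+90)
```

```text
(321, 213)
[ 383.6 -313.6   80.    33.5   40.6 1945.    38.5]
230 [321. 195.] [[ 401.6 -298.    43. ]]
203 [321. 241.] [[ 364.1 -330.4   43. ]]
ee [ 387.2 -311.8  221.6] q [-0.7   0.24  1.91 -0.    1.    0.15] w 87.8
shift units [-0.08 -0.02  4.14]
closing-axis yaw -49.0 tool z [ 0. -0. -1.]
turn about tool z, units 0.05 deg world -0.4
```

View pics/w4.png

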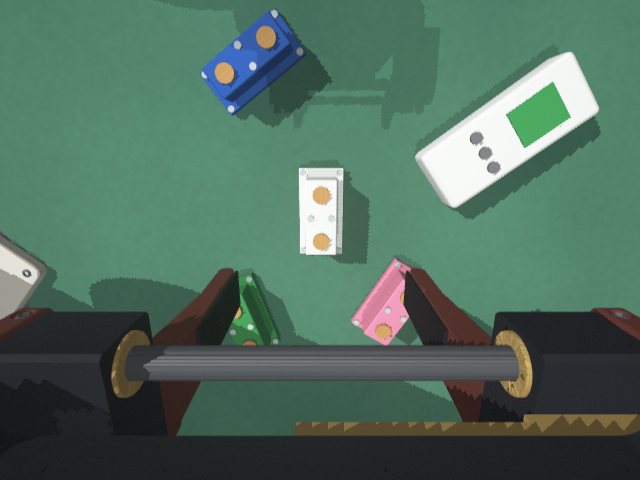

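Wrist view: white long at (321,212) with discs at (321,195) and (321,241). Pink (385,300) and green (250,310) are out of the fingers' way.

>>> step_arm(plan=[[1, -0.09, -0.02, 0.8, 0, 0, 0], [1, 0, 0, 0.9, 0, 0, 0], [1, 0, 0, 0.9, 0, 0, 0], [1, 0, 0, 0.8, 0, 0, 0], [1, 0, 0, 0.47, 0, 0, 0], [1, 0, 0, 0.27, 0, 0, 0], [1, 0, 0, 0, 0, 0, 0], [-1, 0, 0, 0, 0, 0, 0], [-1, 0, 0, 0, 0, 0, 0], [-1, 0, 0, 0, 0, 0, 0], [-1, 0, 0, 0, 0, 0, 0], [-1, 0, 0, 0, 0, 0, 0], [-1, 0, 0, 0, 0, 0, 0], [-1, 0, 0, 0, 0, 0, 0]])

```text
t: 21.02
ee_pos: [383.1, -314.0, 14.2]
orientation: [2.943, 1.098, 0.0]
ft_force: [0.2, -0.2, 1.6]
width: 33.4
grasp_force: 30.0
```

Run:
```python
from h import *
togo([625.3,192.8,23],94.9)
```

```text
ee [ 383.1 -314.    14.2] q [-0.71  0.59  2.01 -0.    0.54  0.15] w 33.4
shift units [10.3  -4.49 -0.18]
closing-axis yaw -49.1 tool z [ 0. -0. -1.]
turn about tool z, units 5.24 deg world -36.0
```

>>> step_arm(plan=[[-1, 0, 0, -0.3, 0, 0, 0], [-1, 0, 0, -0.7, 0, 0, 0], [-1, 0, 0, -0.8, 0, 0, 0], [-1, 0, 0, -0.7, 0, 0, 0], [-1, 0.73, -0.32, 0, 0, 0, 0], [-1, 0.73, -0.32, 0, 0, 0, 0], [-1, 0.73, -0.32, 0, 0, 0, 0], [-1, 0.73, -0.32, 0, 0, 0, 0], [-1, 0.73, -0.32, 0, 0, 0, 0], [-1, 0.73, -0.32, 0, 0, 0, 0], [-1, 0.73, -0.32, 0, 0, 0, 0], [-1, 0.73, -0.32, 0, 0, 0, 0], [-1, 0.73, -0.32, 0, 0, 0, 0], [-1, 0.73, -0.32, 0, 0, 0, 0], [-1, 0.73, -0.32, 0, 0, 0, 0], [-1, 0.73, -0.32, 0, 0, 0, 0], [-1, 0.73, -0.32, 0, 0, 0, 0], [-1, 0.73, -0.32, 0, 0, 0, 0]])

```text
t: 23.28
ee_pos: [622.4, 191.2, 139.8]
orientation: [2.943, 1.098, -0.001]
ft_force: [-0.2, 0.1, -1.5]
width: 33.7
grasp_force: 30.0
```

>>> step_arm(plan=[[-1, 0, 0, 0, 0, 0, 1], [-1, 0, 0, 0, 0, 0, 1], [-1, 0, 0, 0, 0, 0, 1], [-1, 0, 0, 0, 0, 0, 1], [-1, 0, 0, 0, 0, 0, 1], [-1, 0, 0, 0, 0, 0, 0.24], [-1, 0, 0, 0, 0, 0, 0], [-1, 0, 0, 0, 0, 0, 0]])

```text
t: 24.28
ee_pos: [622.3, 190.0, 139.3]
orientation: [3.139, 0.136, -0.0]
ft_force: [-1.0, -0.2, -2.2]
width: 34.0
grasp_force: 30.0
```

Run:
```python
from h import *
togo([625.3,192.8,22.5],94.9)
im=grab("wrist"); save(im,"pics/w5.png")
```

```text
ee [622.3 190.  139.3] q [ 0.28  0.56  1.62 -0.    0.96  1.76] w 34.0
shift units [ 0.06 -0.05  2.34]
closing-axis yaw -85.0 tool z [-0. -0. -1.]
turn about tool z, units 0.01 deg world -0.1
```

View pics/w5.png

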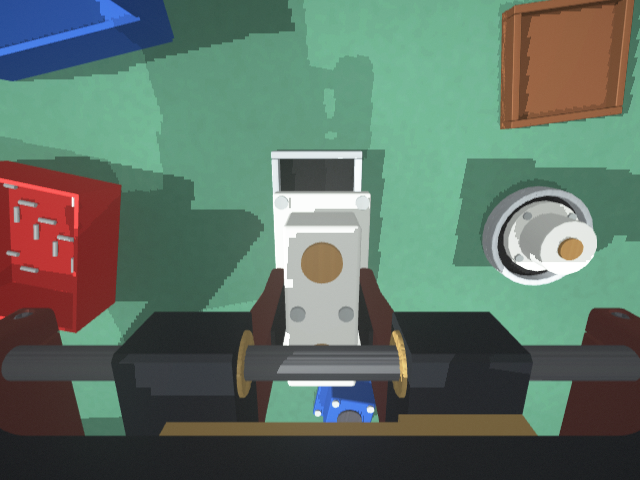

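Wrist view: the long housing is aligned over its nest, whose far rim shows at (317,155). The round housing lies flat in its nest at (540,235).

>>> step_arm(plan=[[-1, 0.06, -0.05, 0.6, 0, 0, 0], [-1, 0, 0, 0.7, 0, 0, 0], [-1, 0, 0, 0.4, 0, 0, 0], [-1, 0, 0, 0.3, 0, 0, 0], [-1, 0, 0, 0.15, 0, 0, 0], [-1, 0, 0, 0.08, 0, 0, 0], [-1, 0, 0, 0.06, 0, 0, 0], [-1, 0, 0, 0.03, 0, 0, 0], [-1, 0, 0, 0, 0, 0, 0], [-1, 0, 0, 0, 0, 0, 0]])

```text
t: 25.58
ee_pos: [625.4, 192.8, 23.4]
orientation: [-3.139, -0.134, -0.001]
ft_force: [0.2, -0.7, -1.7]
width: 33.4
grasp_force: 30.0
```

>>> step_arm(plan=[[-1, 0, 0, 0.02, 0, 0, 0], [-1, 0, 0, 0.01, 0, 0, 0], [-1, 0, 0, 0, 0, 0, 0], [-1, 0, 0, 0, 0, 0, 0]])

```text
t: 26.08
ee_pos: [625.4, 192.8, 22.2]
orientation: [-3.139, -0.134, -0.001]
ft_force: [-1.8, -0.2, 5.3]
width: 33.6
grasp_force: 30.0
```

>>> step_arm(plan=[[1, 0, 0, 0, 0, 0, 0], [1, 0, 0, 0, 0, 0, 0], [1, 0, 0, 0, 0, 0, 0], [1, 0, 0, 0, 0, 0, 0], [1, 0, 0, -0.3, 0, 0, 0], [1, 0, 0, -0.8, 0, 0, 0], [1, 0, 0, -1, 0, 0, 0], [1, 0, 0, -1, 0, 0, 0], [1, 0, 0, -1, 0, 0, 0], [1, 0, 0, -1, 0, 0, 0], [1, -0.5, 0.65, 0, 0, 0, 0], [1, -0.5, 0.65, 0, 0, 0, 0], [1, -0.5, 0.65, 0, 0, 0, 0], [1, -0.5, 0.65, 0, 0, 0, 0], [1, -0.5, 0.65, 0, 0, 0, 0], [1, -0.5, 0.65, 0, 0, 0, 0], [1, 0, 0, 0, 0, 0, 0], [1, 0, 0, 0, 0, 0, 0]])

```text
t: 28.32
ee_pos: [492.9, -14.1, 277.6]
orientation: [-3.139, -0.133, -0.003]
ft_force: [0.6, 0.1, -0.7]
width: 87.9
grasp_force: 0.0
```

Run:
```python
from meas import *
im=grab("wrist"); C=cloud(im)
for k,q in {"round":(628.6,-6.3),"square":(646.5,-180.6),"long":(625.3,192.8)}.items():
    p=np.r_[q,48,1]@np.linalg.inv(im["T"]).T
    uv=(int(im["fx"]*p[0]/p[2]+im["cx"]),int(im["fy"]*p[1]/p[2]+im["cy"]))
    near=np.hypot(C[...,0]-q[0],C[...,1]-q[1])<30; 
    print(k,uv,top(im,uv,48,60,tol=5), "disc/top z",np.percentile(C[near][:,2],[50,95]).round(1))
    m=(abs(C[...,2]-17)<3)&(np.hypot(C[...,0]-q[0],C[...,1]-q[1])<60)
    P=C[m]; g=np.linalg.lstsq(np.c_[P[:,:2]-q,np.ones(len(P))],P[:,2],rcond=None)[0]; print("  flange plane slope",g.round(3))
save(im,"pics/w6.png")
im=grab("scene"); save(im,"pics/s6.png"); a=cv2.imread("pics/s6.png")[150:400,150:510]; cv2.imwrite("pics/crop6.png",cv2.resize(a,None,fx=2.2,fy=2.2))
```

```text
round (324, 80) [ 630.8   -8.1   44.4   44.3    4.8 1260.    46.6] disc/top z [46.1 49.6]
  flange plane slope [2.0000e-03 2.0000e-03 1.6106e+01]
square (487, 77) [ 646.  -181.4   45.1   43.8   98.3 1417.    46.6] disc/top z [46.  49.1]
  flange plane slope [ 2.0000e-03 -1.0000e-03  1.6116e+01]
long (138, 67) [ 624.2  190.2   80.7   35.4    4.8 2189.    46.8] disc/top z [46.4 50.2]
  flange plane slope [0.0000e+00 4.0000e-03 1.6344e+01]
```

View pics/w6.png

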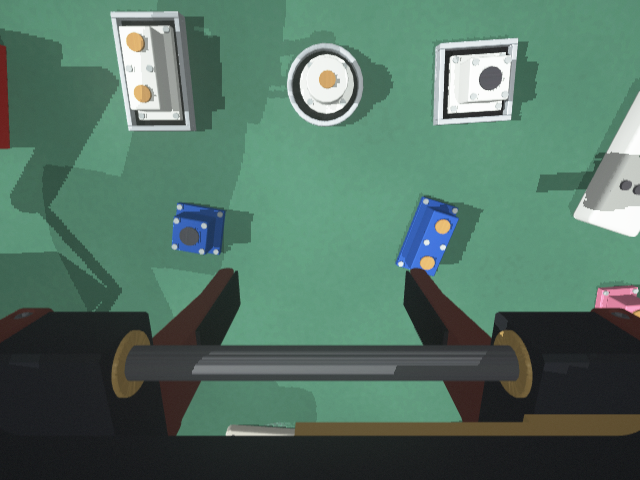

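View pics/crop6.png

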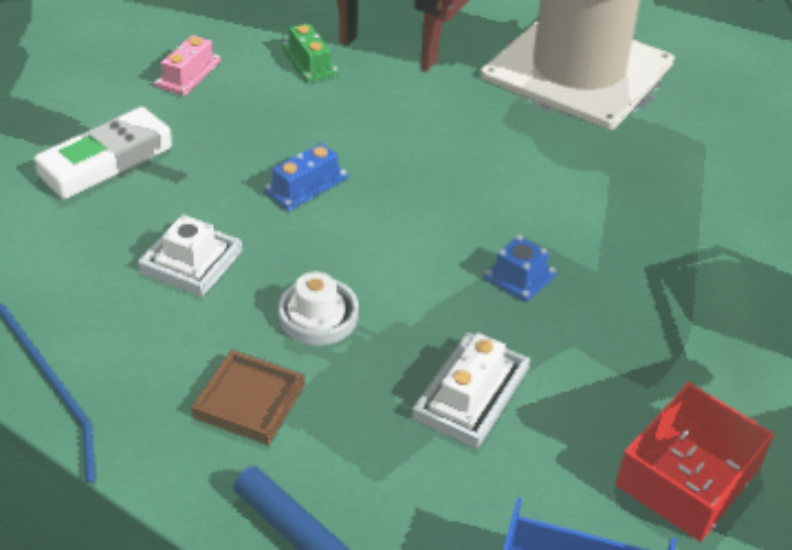

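Both views show all three housings flat in their nests: tops read 46.6–46.8 mm, which is 48 mm once the usual −1.5 mm bias is allowed for. The rest looks unmoved.

```bash
python3 -c "
from workcell import ctrl; print(ctrl.close_job())"
```

```text
the job is handed in; nothing more can be done
None
```

The round, square and long white housings are each lowered into their own nests, upright and flat on the pocket floor; nothing else was touched, and the job was handed in at about 28 s of the 77 s allowed.

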